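Raise the document camera to its second stop and hold it there

ROBOT

A 7-joint arm with a two-finger parallel gripper is mounted at the origin on the work surface. World frame = base frame: x ahead of the robot, y to its left, z up, the work surface at z = 0. Lengths are in mm, angles in rad, forces in N, time in s.
With the tool pointing down it reaches from about 400 to 850 mm from the base axis. Payload 10.4 kg.
Tool frame: the origin (TCP) lies midway between the tips of the shut fingers; the grasp point (between the pads) lies 19 mm behind it; z points along the fingers, y is the line along which they close (so a half turn about z gives the same grasp; the last joint's range is limited). The gripper opens to 85 mm and grips with 20 to 120 N. Pads are 22 mm wide; open, the fingers measure 114 mm over their backs; the gripper's body (76 mm by 85 mm) begins 54 mm behind the grasp point. The pads swing forward as they close: fully open they stand 13 mm farther back than shut.
Start: joints at [1.2, 0.332, -0.065, 1.46, 0.022, 1.35, -0.088], TCP at [213.042, -587.594, 209.938] pointing down, gripper open.
Joint ranges: [-2.6, 2.6], [-0.5, 2.12], [-1.47, 1.34], [0.16, 2.42], [-1.27, 4.41], [0.06, 2.06], [-2.6, 2.6]. Speed limits (rad/s): [2.22, 2.22, 2.79, 2.79, 3.14, 3.14, 3.14].

INTERFACE

Orientations are given as a unit quaternion [w, x, y, z].
In Python, from plant import r gives the robot as it stands. The module is installed in compiled form; this text tells all that it offers.
- The arm moves only by the shell command python3 -m pendant 'ROWS' [FORCE]. ROWS is JSON, one flat list of numbers, 5 for each row, row after row: the gripper's target within -1 to 1 (fully open at 1, half-way at 0, shut at -1), then the shift along the tool's x, y, z scaled (see below), then the turn about the tool's z scaled (see below). In form: [grip, dx, dy, dz, spin, grip, dx, dy, dz, spin, ...]. A call has 1 to 5 rows; each row shifts and turns the commanded pose from where the row before left it, along the tool's axes as they then stand; what a row does not reach is not made up. The controller multiplies each number of a shift by 0.025 m and each number of a turn by 4 degrees. A row lasts 1/8 s, in which the tool goes at most 62.5 mm and 10.7 degrees, less where a joint would pass 70% of its speed; a pose out of reach is approached as far as the arm can. A call with a number of a shift or a turn outside -1 to 1 is refused whole. A call with a gripper value outside its range is refused whole. The fingers move at their own pace and stop on an object; FORCE is the grip in N (left out, the last holds). Time passes only in rows, so rows that do not move let the fingers close. It gives the time, the measured TCP pose, the force, the opening and the grip force at its end, in the units of the state.
- r.read_state(): the state, without advancing time (a new reading comes with each control period).
- r.grab_frame(name): name is "scene" or "top"; returns the picture (480x640x3 uint8, blue, green, red); there is no depth.
- r.camera_params(name): a dict with "fx", "fy", "cx", "cy" (pixels), "D" ([k1, k2, p1, p2, k3] as OpenCV has them; the pictures are not rectified), "world_to_cam" (4x4, takes a point from world to camera coordinates). Camera axes: x right, y down, z forward; pixel columns grow to the right and rows downward; lengths in mm; the calibration is good to about 2 mm. A picture is of the moment at which its call begins. camera_params takes no time and is no camera call.
- r.sign_off(): hands the job in; it is judged then, once.
The state is a dict: "time": time; "joint_positions": joint angles; "joint_velocities": joint speeds; "tau": joint torques, N m; "tool_pos": TCP position; "orientation": TCP orientation; "contact_force": force on the tool from outside, world axes, zero at the start; "moment": the same for the moment, N m; "gripper_width": opening from 0.0 (shut) to 1.0 (fully open); "finger_force": force on a finger pad.
Only numpy, scipy, OpenCV 4.12 (cv2) and the standard library are available. Lean on these libraries where they do the work, as an engineer would, in place of code of your own. Each camera call takes 0.05 s, during which the arm holds its last target. There are 200 camera calls.

TASK

Get the document camera on the file-room counter ready for a shot: squeeze the release button on the side of its grip block, keep it squeezed and pull the telescoping column straight up, past the first stop, until both sections are fully out at the second stop. Squeeze gently, with less than 35 N on the button, and leave the mug, stapler and note block where they are. The column does not lock when raised, so finish while still holding the grip with the camera fully up; do not let go.

Things in the scene. Friction and masses are not known exactly. Their poses are not given: they have to be found in the camera images.
- grip (a point): Centre of the black grip block on the column axis, 146 mm above the counter folded, 276 mm fully raised. z up, x to the lens. Block 52 mm along x, 40 mm high; plain side at y -15 mm, release button's face at y +21 mm when out, +15 mm fully squeezed (36 mm over both sides free, 30 mm squeezed). Nothing above its top (20 mm above this point); sides clear down to 20 mm below it.
- lens (a point): Centre of the black camera body, 44 x 50 x 24 mm, 185 mm out from the column axis on +x of the grip frame and 11 mm lower than the grip point; it hangs on a 16 mm wide aluminium arm from the low part of the grip block and rises with it.
- squeeze_button (a joint): Grey release button, a pad 36 mm along x and 26 mm high in the +y side of the grip block, centred at the grip point's height. Value in m: 0 = out, 0.006 = fully squeezed in (towards -y of the grip frame). Sprung: about 2 N to start, 7 N when fully in. The column is caught in the folded position until this is beyond 0.004.
- head (a joint): Upper (inner, steel) column section with the grip block and camera, m: 0 = folded, 0.065 = fully out of the lower section. Runs easily (head about 0.3 kg) and sinks under its own weight if let go. On an ordinary pull this comes out first; its end is the first stop.
- lower_tube (a joint): Lower (outer, aluminium) column section, m: 0 = folded, 0.065 = fully out of the fixed black tube. Stiffer, about 5 N of friction, so it follows after the first stop; its end is the second stop (total pull 130 mm). End stops are firm and fingers may slip on the block if pulled hard.
- page (a point): Middle of the top of the grey copy board under the lens, 12 mm above the counter, 155 mm from the column axis on +x of the grip frame; board 310 x 230 x 12 mm, fixed to the counter, carrying the column near its one end.
- mug: White mug, 80 mm across, 92 mm high, handle on its +y; origin at the centre of its underside. Leave alone.
- stapler: Desk stapler, 140 x 36 x 50 mm, long axis x; origin at the centre of its underside. Leave alone.
- note_block: Block of note paper in a black tray, 90 x 90 x 45 mm; origin at the centre of its underside. Leave alone.

How it is judged:
By the outcome, as a careful person would: the job done as asked, in the order asked, and still so for the second after the job is handed in, while the arm keeps its last pose, push and grip.
It also fails if it takes over 35 s, if anything falls off the work surface, if the arm or the gripper's body presses on something with over 40 N, if the wrist force passes 120 N, or if a joint passes its speed limit or range.

## Working session

There is one attempt and no reset: what is moved stays moved. The work goes in short steps, Python scripts to look and compute and a shell command to move; the robot and the scene stay as the last step left them, time stands still between calls to the robot, and variables do not carry over. Pictures are saved under pics/ and viewed, at most 10 in all, crops included, and the job is handed in when it is done.

```bash
mkdir -p pics
python3 - <<'E'
from plant import r
import cv2,numpy as np
for n in("scene","top"):
    cv2.imwrite(f"pics/{n}0.png",r.grab_frame(n)); p=r.camera_params(n)
    print(n,{k:np.round(v,3).tolist() for k,v in p.items()})
s=r.read_state()
print({k:np.round(v,3).tolist() for k,v in s.items()})
E
```

```text
scene {'fx': 497.994, 'fy': 497.994, 'cx': 312.258, 'cy': 236.214, 'D': [-0.024, 0.0, 0.0, 0.0, 0.0], 'world_to_cam': [[0.881, 0.473, -0.007, -532.043], [0.283, -0.541, -0.792, -64.144], [-0.378, 0.696, -0.61, 1251.523], [0.0, 0.0, 0.0, 1.0]]}
top {'fx': 620.971, 'fy': 620.971, 'cx': 313.847, 'cy': 234.477, 'D': [-0.181, 0.0, 0.0, 0.0, 0.0], 'world_to_cam': [[0.001, -1.0, -0.01, 16.371], [-0.984, 0.001, -0.18, 613.293], [0.18, 0.01, -0.984, 1385.064], [0.0, 0.0, 0.0, 1.0]]}
{'time': 0.1, 'joint_positions': [1.2, 0.333, -0.065, 1.461, 0.022, 1.35, -0.088], 'joint_velocities': [-0.0, -0.002, 0.001, -0.003, -0.0, -0.002, 0.0], 'tau': [0.002, -62.675, 0.05, -39.243, 0.016, 0.007, -0.0], 'tool_pos': [212.888, -587.267, 209.212], 'orientation': [-0.001, 0.985, 0.173, -0.0], 'contact_force': [0.072, -0.108, 0.854], 'moment': [-0.004, 0.051, 0.003], 'finger_force': 0.0, 'gripper_width': 1.001}
```

View pics/scene0.png

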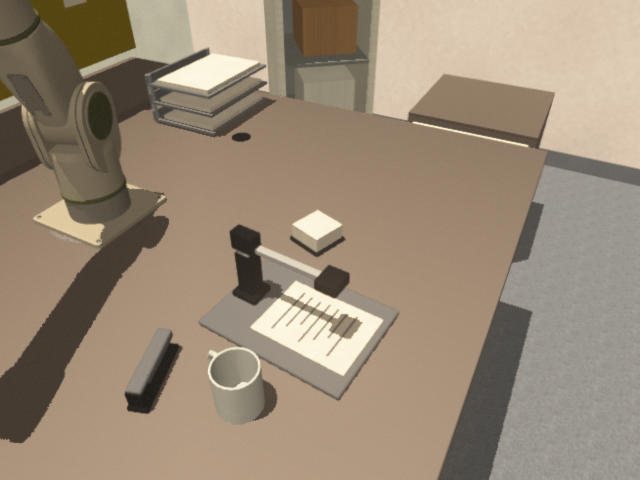

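View pics/top0.png

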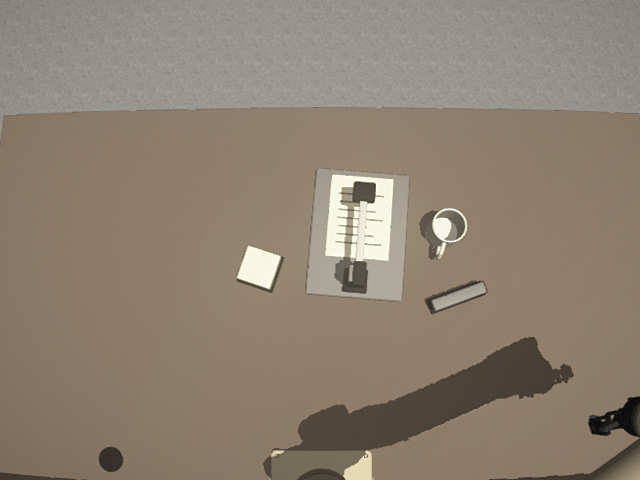

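The scene view shows the grip block at about (245,240) and the camera body at (332,280). In the top view they are at about (359,270) and (364,192). The mug, stapler and notes are all clear of the column.

```bash
cat > h.py <<'E'
import cv2,numpy as np
from plant import r
def ray(n,uv):
    p=r.camera_params(n);K=np.array([[p["fx"],0,p["cx"]],[0,p["fy"],p["cy"]],[0,0,1]])
    u=cv2.undistortPoints(np.array([[uv]],float),K,np.array(p["D"]))[0,0]
    T=np.array(p["world_to_cam"]);R=T[:3,:3]
    return -R.T@T[:3,3],R.T@np.array([u[0],u[1],1])
def onz(n,uv,z):
    o,d=ray(n,uv);return (o+d*(z-o[2])/d[2])[:2]
def two(a,b):
    (o,d),(q,e)=ray("top",a),ray("scene",b)
    t=np.linalg.lstsq(np.c_[d,-e],q-o,rcond=None)[0];A,B=o+d*t[0],q+e*t[1]
    return (A+B)/2,np.linalg.norm(A-B)
def proj(n,X):
    p=r.camera_params(n);K=np.array([[p["fx"],0,p["cx"]],[0,p["fy"],p["cy"]],[0,0,1]]);T=np.array(p["world_to_cam"])
    return cv2.projectPoints(np.array([X],float),cv2.Rodrigues(T[:3,:3])[0],T[:3,3],K,np.array(p["D"]))[0].ravel()
E
python3 - <<'E'
import cv2,numpy as np
t=cv2.imread("pics/top0.png");s=cv2.imread("pics/scene0.png")
a=cv2.resize(t[165:305,300:420],None,fx=3.2,fy=3.2,interpolation=cv2.INTER_CUBIC)
b=cv2.resize(s[215:308,220:360],None,fx=2.9,fy=2.9,interpolation=cv2.INTER_CUBIC)
H=max(a.shape[0],b.shape[0]);f=lambda i:cv2.copyMakeBorder(i,0,H-i.shape[0],0,0,cv2.BORDER_CONSTANT)
o=np.hstack([f(a),f(b)]);o=np.clip(o.astype(float)*2.2,0,255).astype(np.uint8);print(a.shape,o.shape);cv2.imwrite("pics/c1.png",o)
E
```

```text
(448, 384, 3) (448, 790, 3)
```

View pics/c1.png

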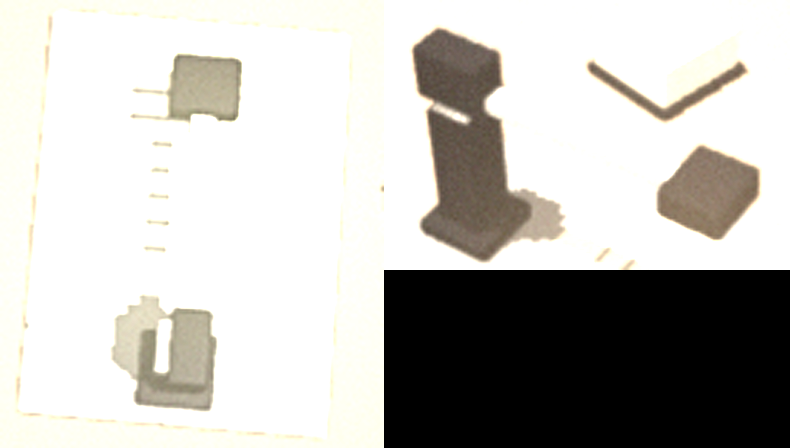

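The crop shows the block's top face at crop (170–211, 309–387), so its centre is at top pixel (359.5,273.7). The button strip is on its left (+y) side, and the lens body's centre is at (364.7,192.2). The board's corners are visible and will give the yaw.

Run:
```python
from h import *
f=lambda x,y:(300+x/3.2,165+y/3.2)
g=lambda x,y:(220+(x-384)/2.9,215+y/2.9)
for c in((170,309),(211,312),(170,387),(208,389)): print("griptop",onz("top",f(*c),166).round(1))
G=onz("top",f(190,348.5),166);L=onz("top",f(206,87),147)
print("G",G,"L",L,np.linalg.norm(L-G),"yaw",np.arctan2(*(L-G)[::-1]))
B=[onz("top",f(*c),12) for c in((51,12),(349,35),(325,436),(20,412))];print("board",np.round(B,1))
print("yawB",[np.arctan2(*(B[a]-B[b])[::-1]) for a,b in((0,3),(1,2))], "ctr",np.mean(B,0))
print("scene top face centre", [onz("scene",g(*c),166).round(1) for c in((439,30),(500,54),(476,72),(414,44))])
t=cv2.imread("pics/top0.png");
s=r.read_state();from scipy.spatial.transform import Rotation as R
print(R.from_quat(s["orientation"],scalar_first=True).as_matrix().round(3))
```

```text
griptop [534.5 -68.4]
griptop [532.4 -95.7]
griptop [482.6 -68. ]
griptop [481.2 -93. ]
G [508.09223398 -81.43919294] L [691.08796201 -95.95181755] 183.57029375925364 yaw -0.07914017325048452
board [[ 784.7   11.6]
 [ 766.6 -216.1]
 [ 461.2 -190.1]
 [ 479.4   34.4]]
yawB [np.float64(-0.07458131084616007), np.float64(-0.08482534463555241)] ctr [622.96489257 -90.02901773]
scene top face centre [array([488.7, -68.8]), array([536.9, -72. ]), array([533.8, -94.1]), array([483.3, -88.3])]
[[ 0.94   0.341 -0.   ]
 [ 0.341 -0.94   0.001]
 [-0.    -0.001 -1.   ]]
```

```bash
python3 -m pendant '[1,0,0,-0.2,1, 1,0,0,-0.2,1, 1,0,0,-0.2,1, 1,0,0,-0.2,1, 1,0,0,-0.2,1]' 25
python3 -m pendant '[1,0.5,-1,0,0, 1,0.6,-1,0,0, 1,0.6,-1,0,0, 1,0.6,-1,0,0, 1,0.6,-1,0,0]'
python3 -m pendant '[1,0.6,-1,0,0, 1,0.6,-1,0,0, 1,0.6,-1,0,0, 1,0.6,-1,0,0, 1,0.6,-1,0,0]'
python3 -m pendant '[1,0.6,-1,0,0, 1,0.6,-1,0,0, 1,0.6,-1,0,0, 1,0.6,-1,0,0, 1,0.6,-1,0,0]'
```

```text
time: 0.72
tool_pos: [213.0, -587.3, 234.6]
orientation: [-0.0, 1.0, -0.002, -0.0]
contact_force: [-1.3, 0.5, 0.4]
gripper_width: 1.0
finger_force: 0.0
time: 1.35
tool_pos: [286.0, -461.7, 234.6]
orientation: [-0.0, 1.0, -0.001, -0.0]
contact_force: [0.1, 0.1, -0.7]
gripper_width: 1.002
finger_force: 0.0
time: 1.98
tool_pos: [361.1, -336.7, 234.6]
orientation: [-0.0, 1.0, -0.001, -0.0]
contact_force: [0.7, -0.5, 0.2]
gripper_width: 0.998
finger_force: 0.0
time: 2.6
tool_pos: [436.2, -212.0, 234.7]
orientation: [-0.0, 1.0, -0.001, -0.0]
contact_force: [-0.5, -0.0, 0.3]
gripper_width: 1.0
finger_force: 0.0
```

```bash
python3 -m pendant '[1,0.6,-1,0,0, 1,0.6,-1,0,0, 1,0.6,-1,0,0, 1,0.6,-1,0,0, 1,0.5,-1,0,0]'
python3 -m pendant '[1,0,-0.24,0,0.15, 1,0,0,0,1, 1,0,0,0,0]'
python3 - <<'E'
from h import *
for n in("scene","top"): cv2.imwrite(f"pics/{n}1.png",r.grab_frame(n))
s=cv2.imread("pics/scene1.png")[150:300,170:370];t=cv2.imread("pics/top1.png")[165:315,290:430]
o=np.hstack([cv2.resize(i,None,fx=2.3,fy=2.3,interpolation=cv2.INTER_CUBIC) for i in(s,t)])
cv2.imwrite("pics/c2.png",np.clip(o*2.0,0,255).astype(np.uint8))
p=r.read_state()["tool_pos"];print(p,proj("top",p),proj("scene",p))
E
```

```text
time: 3.22
tool_pos: [508.9, -87.1, 234.6]
orientation: [-0.0, 1.0, -0.001, -0.0]
contact_force: [0.3, -0.4, -0.2]
gripper_width: 1.0
finger_force: 0.0
time: 3.6
tool_pos: [508.2, -82.8, 234.7]
orientation: [0.0, 0.999, -0.041, -0.0]
contact_force: [0.5, -0.6, -0.3]
gripper_width: 1.003
finger_force: 0.0
[508.36915875 -82.64921479 234.85784292] [362.09741983 269.72844453] [239.88854836 200.54597117]
```

View pics/c2.png

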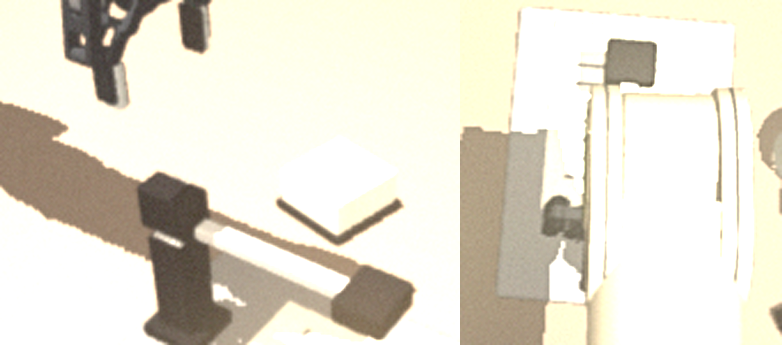

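The crop shows both open fingers above the block, with their tips at crop (115,103) and (195,49). I'll compare those with where the kinematics say they should be.

Run:
```python
from h import *
g=lambda x,y:(170+x/2.3,150+y/2.3)
f=lambda X:((proj("scene",X)-[170,150])*2.3).round(0)
n=np.array([0.082,.997])
for k in(-57,-42.5,0,42.5,57):
  for z in(235,248): print(k,z,f([508.3+n[0]*k,-82.6+n[1]*k,z]))
print("grip top corners pred", [f([509+a*.997+b*.08,-81.2-a*.08+b*.997,166]) for a in(-26,26) for b in(-15,15)])
```

```text
-57 235 [110. 153.]
-57 248 [108. 138.]
-42.5 235 [123. 143.]
-42.5 248 [121. 129.]
0 235 [161. 116.]
0 248 [159. 101.]
42.5 235 [196.  90.]
42.5 248 [194.  76.]
57 235 [207.  82.]
57 248 [206.  68.]
grip top corners pred [array([133., 188.]), array([157., 169.]), array([185., 210.]), array([209., 190.])]
```

Run:
```python
from h import *
print(two((333.5,258.5),(254.8,171.3)))
f=lambda X:((proj("top",X)-[290,165])*2.3+[460,0]).round(0)
n=np.array([0.082,.997])
for k in(42.5,57):
  for z in(235,248,275,300): print(k,z,f([508.3+n[0]*k,-82.6+n[1]*k,z]))
o=[cv2.resize(cv2.imread("pics/scene1.png")[90:230,170:300],None,fx=3,fy=3,interpolation=cv2.INTER_CUBIC),cv2.resize(cv2.imread("pics/top1.png")[225:295,310:370],None,fx=6,fy=6,interpolation=cv2.INTER_CUBIC)]
cv2.imwrite("pics/c3.png",np.clip(np.hstack(o)*2.0,0,255).astype(np.uint8))
```

```text
(array([518.81109419, -30.36776908, 270.55944545]), np.float64(18.596522273338742))
42.5 235 [577. 237.]
42.5 248 [578. 235.]
42.5 275 [579. 231.]
42.5 300 [580. 227.]
57 235 [561. 236.]
57 248 [561. 234.]
57 275 [562. 230.]
57 300 [562. 226.]
```

View pics/c3.png

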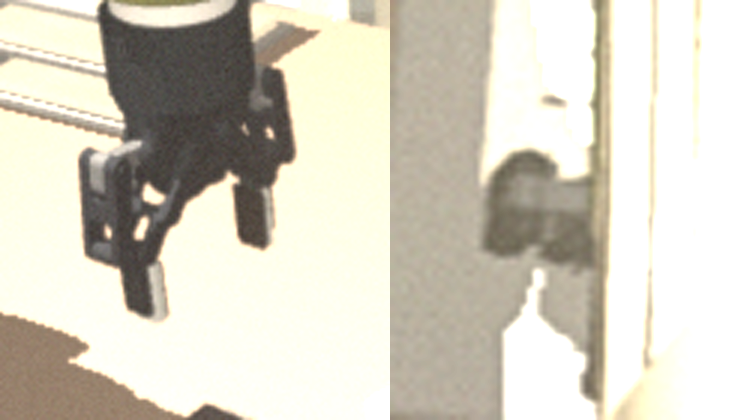

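The tips appear about 24 mm higher than the nominal geometry says. I'll go down beside the block, still wide open, and measure again against the block.

```bash
python3 -m pendant '[1,0,-0.05,0.9,0, 1,0,0,0.9,0, 1,0,0,0.8,0, 1,0,0,0.5,0, 1,0,0,0,0]'
python3 - <<'E'
from h import *
for n in("scene","top"): cv2.imwrite(f"pics/{n}2.png",r.grab_frame(n))
o=[cv2.resize(cv2.imread("pics/scene2.png")[140:290,180:300],None,fx=3.5,fy=3.5,interpolation=cv2.INTER_CUBIC),cv2.resize(cv2.imread("pics/top2.png")[225:312,310:380],None,fx=5,fy=5,interpolation=cv2.INTER_CUBIC)]
H=525;o=[cv2.copyMakeBorder(i,0,H-i.shape[0],0,0,cv2.BORDER_CONSTANT) for i in o]
cv2.imwrite("pics/c4.png",np.clip(np.hstack(o)*2.2,0,255).astype(np.uint8))
p=r.read_state()["tool_pos"];print(p)
f=lambda X:((proj("scene",X)-[180,140])*3.5).round(0)
n=np.array([0.082,.997])
for k in(-50,-42.5,0,42.5,50):
  for z in(p[2],p[2]+13): print(k,z,f([p[0]+n[0]*k,p[1]+n[1]*k,z]))
E
```

```text
time: 4.32
tool_pos: [508.3, -80.9, 156.9]
orientation: [-0.0, 0.999, -0.041, -0.001]
contact_force: [0.4, -0.7, 0.3]
gripper_width: 0.998
finger_force: 0.0
[509.13151913 -80.79579559 158.08955456]
-50 158.0895545571965 [164. 385.]
-50 171.0895545571965 [161. 365.]
-42.5 158.0895545571965 [174. 377.]
-42.5 171.0895545571965 [171. 357.]
0 158.0895545571965 [227. 334.]
0 171.0895545571965 [225. 314.]
42.5 158.0895545571965 [277. 293.]
42.5 171.0895545571965 [275. 273.]
50 158.0895545571965 [286. 286.]
50 171.0895545571965 [284. 266.]
```

View pics/c4.png

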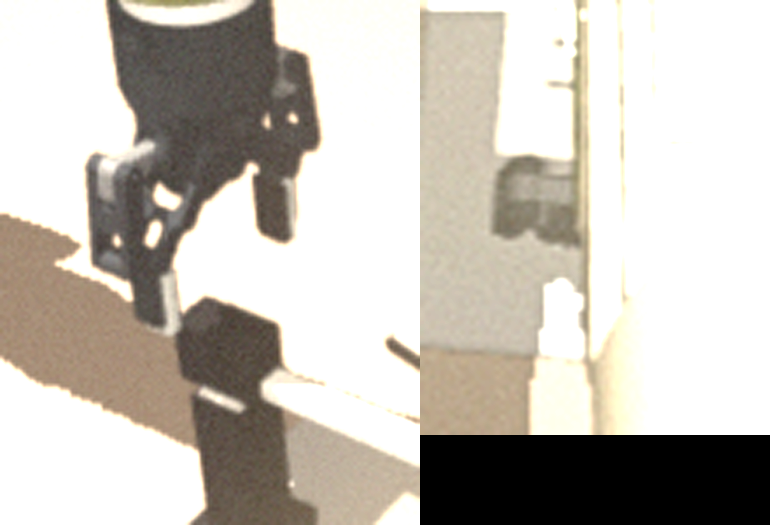

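In the crop, the +y finger's pad bottom is at (267,236) and the -y finger's bottom is at (148,325). That is about 25 mm higher than nominal. I'll shut the fingers once, well above the block, to see where the shut tips are against the TCP.

```bash
python3 -m pendant '[1,0,0,-1,0, -1,0,0,-0.6,0, -1,0,0,0,0, -1,0,0,0,0, -1,0,0,0,0]'
python3 -m pendant '[-1,0,0,0,0, -1,0,0,0,0]'
python3 - <<'E'
from h import *
for n in("scene","top"): cv2.imwrite(f"pics/{n}3.png",r.grab_frame(n))
o=cv2.resize(cv2.imread("pics/scene3.png")[100:280,180:300],None,fx=3.2,fy=3.2,interpolation=cv2.INTER_CUBIC)
p=r.read_state()["tool_pos"];print(p)
o=np.clip(o*2.2,0,255).astype(np.uint8)
q=((proj("scene",p)-[180,100])*3.2).round(0);print(q)
cv2.circle(o,tuple(int(v) for v in q),4,(0,0,255),1)
cv2.imwrite("pics/c5.png",o)
E
```

```text
time: 5.05
tool_pos: [508.4, -80.7, 196.7]
orientation: [-0.0, 0.999, -0.041, -0.001]
contact_force: [-0.2, -0.6, -0.8]
gripper_width: 0.143
finger_force: 0.0
time: 5.3
tool_pos: [508.7, -80.7, 197.2]
orientation: [-0.0, 0.999, -0.041, -0.0]
contact_force: [0.4, 0.2, -0.0]
gripper_width: -0.002
finger_force: 0.0
[508.73968329 -80.73825527 197.30416738]
[201. 377.]
```

View pics/c5.png

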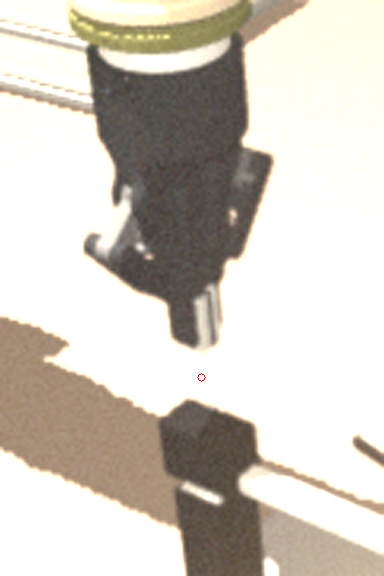

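The shut tips are at crop (198,343), against (201,377) projected for the TCP. So the visible tips really are about 24 mm behind the reported TCP, with no sideways error. I'll reopen, straddle the block and check the height.

```bash
python3 -m pendant '[1,0,0,0,0, 1,0,0,0,0, 1,0,0,0,0, 1,0,0,0,0, 1,0,0,0.8,0]'
python3 -m pendant '[1,0,0,0.8,0, 1,0,0,0.8,0, 1,0,0,0.6,0, 1,0,0,0.2,0, 1,0,0,0,0]'
python3 - <<'E'
from h import *
for n in("scene","top"): cv2.imwrite(f"pics/{n}4.png",r.grab_frame(n))
o=cv2.resize(cv2.imread("pics/scene4.png")[170:290,180:300],None,fx=4.5,fy=4.5,interpolation=cv2.INTER_CUBIC)
p=r.read_state()["tool_pos"];print(p)
o=np.clip(o*2.4,0,255).astype(np.uint8)
n=np.array([0.082,.997])
for k in(-57,0,42.5): print(k,[((proj("scene",[p[0]+n[0]*k,p[1]+n[1]*k,p[2]+h])-[180,170])*4.5).round(0) for h in(0,13,37)])
cv2.imwrite("pics/c6.png",o)
E
```

```text
time: 6.02
tool_pos: [509.8, -80.8, 178.4]
orientation: [0.0, 0.999, -0.041, 0.001]
contact_force: [-0.1, -0.2, -0.9]
gripper_width: 0.996
finger_force: 0.0
time: 6.65
tool_pos: [508.9, -80.7, 117.5]
orientation: [-0.0, 0.999, -0.041, 0.0]
contact_force: [0.3, -0.1, -0.1]
gripper_width: 1.0
finger_force: 0.0
[509.23499869 -80.76608365 118.07812234]
-57 [array([211., 447.]), array([207., 423.]), array([200., 376.])]
0 [array([301., 371.]), array([298., 346.]), array([293., 300.])]
42.5 [array([363., 317.]), array([361., 293.]), array([357., 248.])]
```

View pics/c6.png

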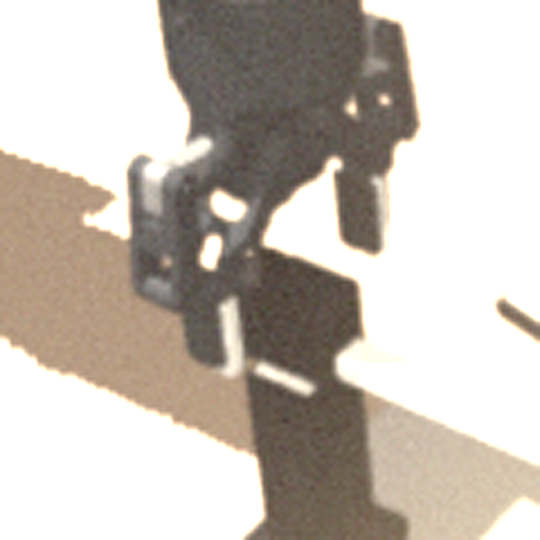

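The open tips sit at crop (215,368) and (365,248), which matches TCP+37 mm. A TCP height of about 103 therefore puts the pads on the button. I'll go down 15 mm and close in small steps at low force.

```bash
python3 -m pendant '[1,0,0,0.3,0, 1,0,0,0.3,0, 0.2,0,0,0,0, 0.2,0,0,0,0, 0,0,0,0,0]' 20
python3 -m pendant '[-0.05,0,0,0,0, -0.1,0,0,0,0, -0.15,0,0,0,0, -0.2,0,0,0,0, -0.23,0,0,0,0]'
python3 -m pendant '[-0.25,0,0,0,0, -0.27,0,0,0,0, -0.29,0,0,0,0]'
python3 -m pendant '[-0.31,0,0,0,0, -0.34,0,0,0,0, -0.38,0,0,0,0]'
```

```text
time: 7.38
tool_pos: [509.0, -80.4, 102.7]
orientation: [-0.0, 0.999, -0.041, 0.0]
contact_force: [0.4, 2.7, -0.2]
gripper_width: 0.504
finger_force: 1.1
time: 8.0
tool_pos: [509.1, -80.1, 102.7]
orientation: [-0.0, 0.999, -0.041, 0.0]
contact_force: [-0.5, 5.5, 4.1]
gripper_width: 0.383
finger_force: 2.8
time: 8.38
tool_pos: [509.2, -79.9, 102.7]
orientation: [-0.0, 0.999, -0.04, 0.0]
contact_force: [0.6, 5.8, 4.3]
gripper_width: 0.359
finger_force: 3.4
time: 8.75
tool_pos: [509.2, -80.1, 102.8]
orientation: [-0.0, 0.999, -0.041, 0.0]
contact_force: [-0.2, 5.3, 5.6]
gripper_width: 0.348
finger_force: 20.8
```

The grip is on the block at 29.6 mm, so the button is fully squeezed, with 21 N on the pads. I'll relieve the small side load and lift slowly.

```bash
python3 -m pendant '[-0.6,0,-0.02,0,0, -1,0,0,-0.05,0, -1,0,0,-0.15,0, -1,0,0,-0.2,0]' 22
python3 -m pendant '[-1,0,0,-0.2,0, -1,0,0,-0.25,0, -1,0,0,-0.25,0, -1,0,0,-0.25,0, -1,0,0,-0.25,0]'
```

```text
time: 9.25
tool_pos: [509.0, -80.1, 112.1]
orientation: [-0.0, 0.999, -0.041, 0.0]
contact_force: [4.4, 4.4, -3.4]
gripper_width: 0.348
finger_force: 22.1
time: 9.88
tool_pos: [508.9, -80.1, 142.2]
orientation: [-0.0, 0.999, -0.041, 0.0]
contact_force: [3.9, 4.0, -3.9]
gripper_width: 0.348
finger_force: 22.2
```

```bash
python3 -m pendant '[-1,0,0,-0.25,0, -1,0,0,-0.25,0, -1,0,0,-0.2,0, -1,0,0,-0.15,0, -1,0,0,-0.1,0]'
python3 -m pendant '[-1,0,0,-0.1,0, -1,0,0,-0.1,0, -1,0,0,-0.15,0, -1,0,0,-0.2,0]'
```

```text
time: 10.5
tool_pos: [508.8, -80.2, 166.2]
orientation: [-0.0, 0.999, -0.041, 0.0]
contact_force: [3.9, 4.5, -4.0]
gripper_width: 0.345
finger_force: 22.2
time: 11.0
tool_pos: [508.6, -80.2, 179.2]
orientation: [-0.0, 0.999, -0.041, -0.0]
contact_force: [5.2, 3.5, -8.4]
gripper_width: 0.346
finger_force: 22.6
```

```bash
python3 -m pendant '[-1,0,0,-0.25,0, -1,0,0,-0.25,0, -1,0,0,-0.25,0, -1,0,0,-0.25,0, -1,0,0,-0.25,0]'
python3 -m pendant '[-1,0,0,-0.2,0, -1,0,0,-0.15,0, -1,0,0,-0.12,0, -1,0,0,-0.1,0]'
```

```text
time: 11.62
tool_pos: [508.6, -80.2, 210.6]
orientation: [-0.0, 0.999, -0.041, -0.0]
contact_force: [5.1, 3.5, -7.9]
gripper_width: 0.341
finger_force: 22.6
time: 12.12
tool_pos: [508.6, -80.1, 224.7]
orientation: [-0.0, 0.999, -0.041, -0.0]
contact_force: [5.1, 3.8, -8.7]
gripper_width: 0.346
finger_force: 22.6
```

```bash
python3 -m pendant '[-1,0,0,-0.1,0, -1,0,0,-0.08,0, -1,0,0,-0.06,0, -1,0,0,-0.04,0]'
python3 -m pendant '[-1,0,0,-0.03,0, -1,0,0,0,0]'
python3 -m pendant '[-1,0,0,-0.03,0, -1,0,0,0,0]'
```

```text
time: 12.62
tool_pos: [508.6, -80.2, 231.7]
orientation: [-0.0, 0.999, -0.041, -0.0]
contact_force: [6.0, 3.8, -7.5]
gripper_width: 0.347
finger_force: 22.6
time: 12.88
tool_pos: [508.7, -80.2, 232.5]
orientation: [-0.0, 0.999, -0.041, -0.0]
contact_force: [4.3, 2.6, -6.8]
gripper_width: 0.347
finger_force: 22.7
time: 13.12
tool_pos: [508.6, -80.2, 233.0]
orientation: [-0.0, 0.999, -0.041, -0.0]
contact_force: [5.5, 3.5, -9.0]
gripper_width: 0.347
finger_force: 23.2
```

```bash
python3 -m pendant '[-1,0,0,-0.03,0, -1,0,0,0,0]'
python3 -m pendant '[-1,0,0,-0.03,0, -1,0,0,0,0]'
```

```text
time: 13.38
tool_pos: [508.4, -80.2, 233.1]
orientation: [-0.0, 0.999, -0.041, -0.001]
contact_force: [6.1, 3.0, -13.1]
gripper_width: 0.348
finger_force: 23.3
time: 13.62
tool_pos: [508.2, -80.2, 233.2]
orientation: [-0.0, 0.999, -0.041, -0.001]
contact_force: [8.7, 3.5, -16.8]
gripper_width: 0.348
finger_force: 23.7
```

The force rises while z stays put, which is the second stop. One look to confirm before handing in.

Run:
```python
from h import *
a=r.grab_frame("scene");cv2.imwrite("pics/scene5.png",a)
cv2.imwrite("pics/c7.png",np.clip(cv2.resize(a[130:310,190:370],None,fx=3.2,fy=3.2,interpolation=cv2.INTER_CUBIC)*2.2,0,255).astype(np.uint8))
G=np.array([508.8,-81,0]);L=G+185*np.array([.997,-.08,0])
for X in(L+[0,0,265],G+[0,0,296],G+[0,0,256]):print(((proj("scene",X)-[190,130])*3.2).round(0))
b=cv2.imread("pics/scene0.png");d=cv2.absdiff(a,b).max(2)
print({k:float(d[y0:y1,x0:x1].mean()) for k,(x0,x1,y0,y1) in dict(mug=(205,268,345,420),note=(290,345,210,252),st=(125,182,328,408)).items()})
s=r.read_state();print(s["time"],s["tool_pos"],s["contact_force"],s["finger_force"])
```

```text
[458. 286.]
[151. 125.]
[158. 191.]
{'mug': 9.202116402116403, 'note': 51.75281385281385, 'st': 8.159868421052632}
13.675 [508.24073888 -80.12831656 233.19133401] [  7.58996898   3.46205754 -17.45317965] 23.664771616458893
```

View pics/c7.png

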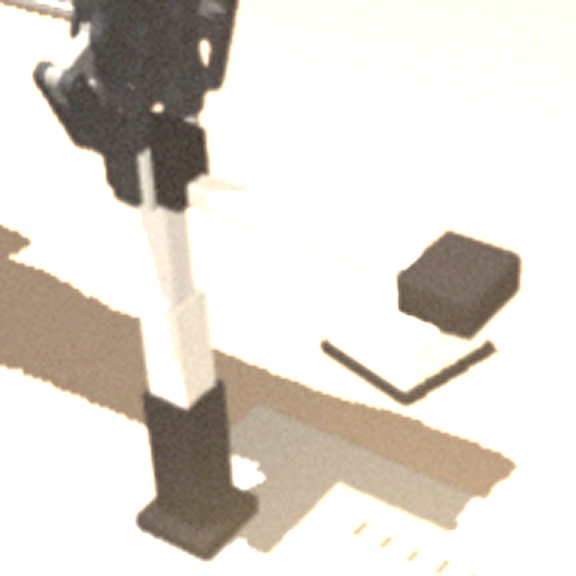

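The crop shows both column sections out, with the steel one above the aluminium one. The camera body is at crop (459,285), against (458,286) predicted for fully raised. The note block differs from the first picture only because the camera now overlaps it, and the grip is steady.

```bash
python3 -c "
from plant import r
print(r.sign_off())"
```

```text
the job is handed in; nothing more can be done
None
```

The document camera is fully raised to the second stop and handed in at about 13.7 s, with the gripper still squeezing the release button at about 24 N; the mug, stapler and note block were not touched.

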